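Index the circuit board by one turn of the hand wheel

ROBOT

A 6-joint arm with a two-finger parallel gripper is mounted at the origin on the work surface. World frame = base frame: x ahead of the robot, y to its left, z up, the work surface at z = 0. Lengths are in m, angles in rad, forces in N, time in s.
With the tool pointing down it reaches from about 0.375 to 0.975 m from the base axis. Payload 3.8 kg.
Tool frame: the origin (TCP) lies at the centre of the arm's flange, where the gripper is bolted on; the fingertips stand 173 mm ahead of it and the grasp point (between the pads) lies 155 mm ahead of it; z points along the fingers, x is the direction in which the jaws open and shut, and the axes are right-handed (so a half turn about z gives the same grasp; the last joint's range is limited). The gripper opens to 85 mm and grips with 20 to 120 N. Pads are 22 mm wide; open, the fingers measure 114 mm over their backs; the gripper's body (76 mm by 85 mm) begins 54 mm behind the grasp point. The pads swing forward as they close: fully open they stand 13 mm farther back than shut.
Start: joints at [-1.345, 0.264, 1.604, -0, 1.274, -0.037], TCP at [0.175, -0.652, 0.405] pointing down, gripper open.
Joint ranges: [-2.63, 2.63], [-0.94, 2.18], [0.31, 2.57], [-1.31, 4.45], [0, 2.66], [-2.55, 2.55]. Speed limits (rad/s): [2.57, 2.57, 3.14, 3.14, 3.14, 3.14].

INTERFACE

Orientations are given as a 3x3 rotation matrix whose columns are the frame's x, y, z axes.
In Python, from workcell import status, imaging, workorder, spot_in, landmark_of gives the robot as it stands. The module is installed in compiled form; this text tells all that it offers.
- The arm moves only by the tool jog_arm, never from a script. Its argument "plan" is a list of rows, each a list of 7 numbers: the shift along the tool's x, y, z in mm, then the turn, a rotation vector about the tool's x, y, z in rad, then the gripper's target within -1 to 1 (shut at 1, half-way at 0, fully open at -1). A call has 1 to 20 rows; each row shifts and turns the pose as measured when the row begins, along the tool's axes as they then stand; what a row does not reach is not made up. A row lasts 1/8 s, in which the tool goes at most 62.5 mm and 10.7 degrees, less where a joint would pass 70% of its speed; a pose out of reach is approached as far as the arm can. A call is refused whole if a number of a shift passes 62.5 or a number of a turn 0.188, either way. A call with a gripper value outside its range is refused whole. The fingers move at their own pace and stop on an object; "newtons" is the grip in N (left out, the last holds). Time passes only in rows, so rows that do not move let the fingers close. It gives the time, the measured TCP pose, the force and the opening at its end, in the units of the state.
- status.get_obs(): the state, without advancing time (a new reading comes with each control period).
- imaging.grab_frame(name): name is "side" or "top" or "wrist"; returns the picture (384x512x3 uint8, blue, green, red); there is no depth.
- imaging.get_calibration(name): a dict with "fovy" (degrees; the focal length in pixels is half the picture's height over the tangent of half this angle, whatever the lens; pixels are square), "cx", "cy" (the principal point, pixels), "rvec" (rotation vector, rad) and "tvec" (3), from world to camera coordinates, as OpenCV has them. Camera axes: x right, y down, z forward; pixel columns grow to the right and rows downward; lengths in m; the calibration is good to about 2 mm. A picture is of the moment at which its call begins: read the wrist's pose just before it. get_calibration takes no time and is no camera call; for the wrist camera it gives the pose at the moment of the call.
- workorder.close_job(): hands the job in, once; it reports no verdict.
Trained networks look in the newest picture that a camera, given by its name, has taken for a name from the list of things; names that differ only in an ending like _2 or _b are one class to them, and where a whole thing is asked for, a point or a joint stands for the part that bears it (a point fixed in the world has none). Each returns a list of dicts, best first, with "score" (0 to 1); they miss things now and then, are a little off and sometimes report something else, mostly with a low value. They report only what shows in the picture. A call takes as long as a camera call.
- spot_in(label, camera): "bbox" ([left, top, width, height] in pixels, round what is visible of it).
- landmark_of(label, camera): "at" ([row, column] in pixels: a listed point, or the origin of a listed thing).
The state is a dict: "time": time; "q": joint angles; "dq": joint speeds; "effort": joint torques, N m; "ee_pos": TCP position; "orientation": TCP orientation; "wrist_force": force on the tool from outside, world axes, zero at the start; "wrist_torque": the same for the moment, N m; "width": finger opening in m.
Only numpy, scipy, OpenCV 4.12 (cv2) and the standard library are available. Lean on these libraries where they do the work, as an engineer would, in place of code of your own. Each camera call takes 0.05 s, during which the arm holds its last target.

TASK

Move the circuit board on the indexer on by one row: with the fingertips, push the hand wheel round clockwise (seen from above) by its upright handle through exactly one turn, so that the handle ends where it began, and then let go of it. Push gently and do not grip the handle; leave everything lying around the indexer where it is.

Things in the scene. Friction and masses are not known exactly. Their poses are not given: they have to be found in the camera images.
- wheel_handle (a point): Centre of the flat top of the hand wheel's handle: an upright black plastic grip, 25 mm in diameter (tapering to 18 mm at the top), that stands on the wheel's rim and turns freely on its own pin. It moves with the wheel on a circle of radius 68 mm about the wheel's upright axis. This point lies 180 mm above the bench; the grip reaches from 119 mm to 180 mm above the bench.
- wheel_hub (a point): A point on the upright axis of the hand wheel, 120 mm above the bench; it stays put. The wheel lies level: dark steel rim of 75 mm outer radius with its top 117 mm above the bench, three spokes, a steel hub 40 mm across whose nut ends 128 mm above the bench. Only the handle rises above that.
- feed_wheel (a joint): Angle of the hand wheel in rad; it grows as the wheel turns clockwise seen from above. It starts anywhere from -1.2 to 1.2, and one full turn adds 6.283. At 0 the handle lies on the indexer's own -x side of the axis. The wheel has light friction (about 2 N at the handle) and stays where it is left; its end stops lie at -7 and 14.
- wheel_grip: The upright grip itself (see wheel_handle); origin at its foot, on its pin, 119 mm above the bench. It spins on its pin, so its yaw means nothing.
- indexer: The whole board indexer, bolted to the bench: grey gearbox 125 x 125 mm, 81 mm high on a 150 mm square foot, with the hand wheel on top; along its +x a slide bed 110 mm wide that ends 328 mm from the wheel axis, crossed by a dark bridge 158 mm wide and 95 mm high, 190 mm from the wheel axis. Origin on the bench, under the wheel axis.
- carriage (a joint): Travel in m of the board carriage on the slide bed, away from the wheel; geared to the wheel, 0.020 for each clockwise turn.
- heat_sink: Bystander: finned aluminium heat sink, 70 x 50 x 35 mm; loose on the bench near the indexer, to be left alone. Origin under its centre.
- transformer: Bystander: small dark transformer with copper winding, 50 x 62 x 48 mm; loose on the bench near the indexer, to be left alone. Origin under its centre.
- screw_jar: Bystander: closed jar, 52 x 52 x 75 mm; loose on the bench near the indexer, to be left alone. Origin under its centre.
- wire_spool: Bystander: grey spool, 56 x 56 x 46 mm; loose on the bench near the indexer, to be left alone. Origin under its centre.
- screwdriver: Bystander: screwdriver, about 200 mm long, lying flat on the bench near the indexer, to be left alone.
- spare_board: Bystander: spare green circuit board lying flat, 100 x 70 x 21 mm; loose on the bench near the indexer, to be left alone. Origin under its centre.
- relay: Bystander: clear plastic relay block, 30 x 28 x 40 mm; loose on the bench near the indexer, to be left alone. Origin under its centre.

How it is judged:
On the way, in this order (a step that is already met when the one before it is completed fails the run):
1. the wheel is about half-way round clockwise, pushed by its handle (distance of wheel_handle from where it was at the start of the episode above 0.115 m and value of joint feed_wheel between 0.7 and 5.6 rad and contact force between the fingers and wheel_grip above 0.2 N), for 0.05 s.
2. the wheel comes to the last part of the turn, pushed by its handle (distance of wheel_handle from where it was at the start of the episode below 0.1 m and value of joint feed_wheel above 3 rad and contact force between the fingers and wheel_grip above 0.2 N), for 0.05 s.
At the end, for the whole second after the job is handed in: The wheel has made one clockwise turn and stands still, its handle within 16 mm (about 13 degrees) of where it started (value of joint feed_wheel between 4.8 and 7.8 rad and distance of wheel_handle from where it was at the start of the episode below 0.016 m and velocity of joint feed_wheel between -0.05 and 0.05 rad/s); the robot touches nothing.
It fails at once if the wheel is turned far past one turn (value of joint feed_wheel above 8 rad).
It fails at once if the handle is gripped, or the indexer is pushed with more than 30 N (contact force between the fingers and indexer above 30 N).
It fails at once if a bystander is moved by more than 20 mm, or lifted (distance of any of heat_sink, transformer, screw_jar, wire_spool, screwdriver, spare_board, relay from where it was at the start of the episode above 0.02 m).
It also fails if it takes over 58 s, if anything falls off the work surface, if the arm or the gripper's body presses on something with over 40 N, if the wrist force passes 120 N, or if a joint passes its speed limit or range.

## Working session

There is one attempt and no reset: what is moved stays moved. The work goes in short steps, Python scripts to look and compute and a tool call to move; the robot and the scene stay as the last step left them, time stands still between calls to the robot, and variables do not carry over. Pictures are saved under pics/ and viewed, and the job is handed in when it is done.

Besides the shell and the picture viewer there is one more tool, called after "Call:" as name(argument=value, ...), one argument or row to a line, values as JSON. jog_arm: Moves the arm, as the interface text tells. Its arguments: {"type":"object","properties":{"plan":{"type":"array","items":{"type":"array","items":{"type":"number"}}},"newtons":{"type":"number"}},"required":["plan"]}

```bash
mkdir -p pics
cat > h.py <<'E'
import numpy as np,cv2
from workcell import status,imaging,workorder,spot_in,landmark_of
def cal(n):
    c=imaging.get_calibration(n);f=192/np.tan(np.radians(c['fovy'])/2)
    K=np.array([[f,0,c['cx']],[0,f,c['cy']],[0,0,1]]);R=cv2.Rodrigues(np.array(c['rvec'],float))[0]
    return K,R,np.array(c['tvec'],float).ravel()
def atz(n,rc,z):
    K,R,t=cal(n);C=-R.T@t;d=R.T@np.linalg.inv(K)@np.array([rc[1],rc[0],1.]);return C+d*(z-C[2])/d[2]
def proj(n,p):
    K,R,t=cal(n);u=K@(R@np.array(p)+t);return u[1]/u[2],u[0]/u[2]
def shot(n,f):
    im=imaging.grab_frame(n);cv2.imwrite('pics/'+f,im);return im
E
python3 - <<'E'
from h import *
o=status.get_obs();print(o['time'],o['ee_pos'],np.round(o['orientation'],3),o['width'])
for n in('side','top','wrist'):
    shot(n,n+'0.png')
    if n=='wrist':continue
    for l,z in(('wheel_handle',.18),('wheel_hub',.12),('indexer',0),('wheel_grip',.119),('heat_sink',0),('transformer',0),('screw_jar',0),('wire_spool',0),('screwdriver',0),('spare_board',0),('relay',0)):
        r=landmark_of(l,n)
        for e in r[:2]:print(n,l,round(e['score'],2),np.round(e['at'],1),np.round(atz(n,e['at'],z),3))
print(status.get_obs()['time'])
E
```

```text
0.0 [ 0.17524921 -0.65149445  0.40334406] [[ 0.26  -0.966 -0.001]
 [-0.966 -0.26   0.002]
 [-0.002 -0.    -1.   ]] 0.08551929260449515
side wheel_handle 0.77 [224.3 230.5] [ 0.472 -0.089  0.18 ]
side wheel_hub 0.6 [232.6 256.2] [ 0.531 -0.078  0.12 ]
side wheel_hub 0.28 [246.5 232. ] [ 0.47  -0.098  0.12 ]
side indexer 0.81 [268.9 256.8] [ 0.528 -0.089  0.   ]
side indexer 0.25 [223.7 246.9] [ 0.549  0.059 -0.   ]
side wheel_grip 0.66 [247.3 231.8] [ 0.469 -0.099  0.119]
side heat_sink 0.67 [222.7 240.7] [0.534 0.068 0.   ]
side transformer 0.68 [275.9 198.1] [ 0.389 -0.062  0.   ]
side screw_jar 0.59 [317.3 226.9] [ 0.426 -0.186  0.   ]
side wire_spool 0.82 [230.9 304.8] [ 0.687 -0.016  0.   ]
side wire_spool 0.7 [226.3 242.2] [0.534 0.054 0.   ]
side screwdriver 0.64 [196.5 273.1] [0.654 0.136 0.   ]
side spare_board 0.85 [373.8 265.3] [ 0.466 -0.323  0.   ]
side spare_board 0.32 [249.5 232.2] [ 0.487 -0.013  0.   ]
side relay 0.83 [248.5 214. ] [0.444 0.006 0.   ]
top wheel_handle 0.61 [228.1 321.4] [ 0.47  -0.103  0.18 ]
top wheel_handle 0.58 [148.  279.8] [ 0.655 -0.009  0.18 ]
top wheel_hub 0.97 [201.9 307.9] [ 0.531 -0.081  0.12 ]
top indexer 0.78 [200.1 305.4] [ 0.538 -0.091  0.   ]
top indexer 0.75 [232.6 392.2] [ 0.447 -0.332  0.   ]
top wheel_grip 0.64 [231.3 316.5] [ 0.459 -0.102  0.119]
top heat_sink 0.6 [199.7 249.7] [0.54  0.064 0.   ]
top transformer 0.77 [255.8 299.9] [ 0.384 -0.075  0.   ]
top screw_jar 0.56 [245.  338.5] [ 0.413 -0.182  0.   ]
top wire_spool 0.86 [147.  281.5] [ 0.688 -0.026  0.   ]
top screwdriver 0.64 [156.4 224.3] [0.661 0.135 0.   ]
top spare_board 0.77 [229.6 390.5] [ 0.456 -0.327  0.   ]
top spare_board 0.35 [230.1 319.1] [ 0.455 -0.129  0.   ]
top relay 0.45 [235.7 272.1] [0.44  0.002 0.   ]
1.25
```

View pics/top0.png

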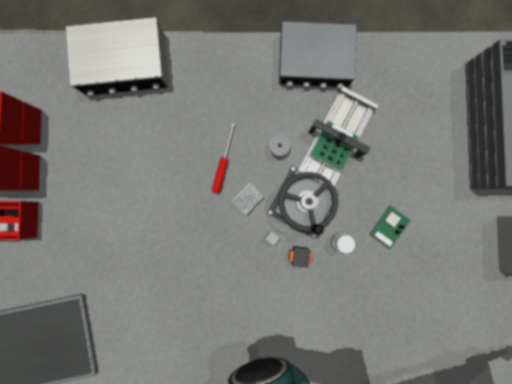

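View pics/side0.png

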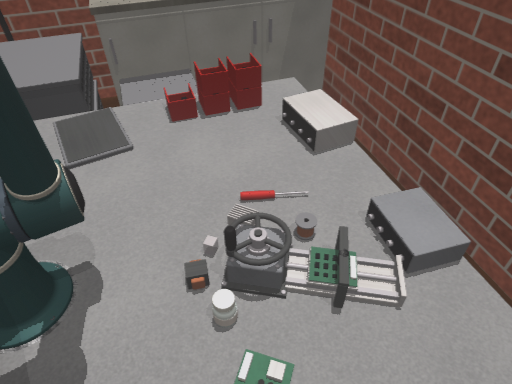

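The top view shows the handle at about (row 229, col 318) and the hub at (202, 308). The slide bed runs up and to the right. I'll refine the handle angle by fitting both views to the circle.

Run:
```python
from h import *
for n,(r,c) in(('top',(205,310)),('side',(245,250))):
    im=cv2.imread(f'pics/{n}0.png')
    hub=np.array([.531,-.08,.12])
    im=cv2.resize(im[r-50:r+50,c-60:c+60],None,fx=6,fy=6,interpolation=cv2.INTER_CUBIC)
    for a in range(180,230,10):
        p=hub+[.068*np.cos(np.radians(a)),.068*np.sin(np.radians(a)),.06]
        y,x=proj(n,p);cv2.circle(im,(int((x-c+60+.5)*6),int((y-r+50+.5)*6)),3,(0,0,255) if a!=200 else (0,255,0),-1)
    cv2.imwrite(f'pics/{n}0z.png',im)
for n in('top','side'):
    print(n,proj(n,[.531,-.08,.12]))
o=status.get_obs();print(np.degrees(o['q']))
```

```text
top (np.float64(201.91275030951138), np.float64(307.3303667367388))
side (np.float64(233.2054844085918), np.float64(256.4188966185846))
[-7.70566448e+01  1.51199792e+01  9.19022489e+01 -1.24984887e-03
  7.29762163e+01 -2.11454302e+00]
```

```bash
python3 -c "
import cv2,numpy as np
a=cv2.imread('pics/top0z.png');b=cv2.imread('pics/side0z.png')
cv2.imwrite('pics/z0.png',cv2.resize(np.hstack([a[:,100:500],b[:,100:500]]),(800,600)))"
```

```text
(no output)
```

View pics/z0.png

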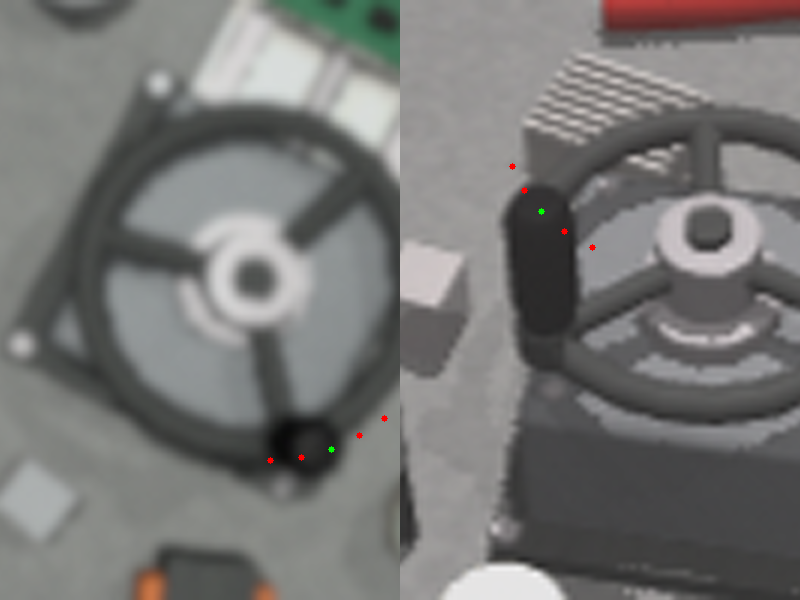

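```bash
cat >> h.py <<'E'
from scipy.spatial.transform import Rotation as Ro
HUB=np.array([.531,-.080])
def ad(a):a=np.radians(a);return np.array([np.cos(a),np.sin(a)])
def Rt(yaw):
    x=ad(yaw);return np.array([[x[0],x[1],0],[x[1],-x[0],0],[0,0,-1.]]).T
def rows(tgts,grip=1,o=None):
    """tgts list of (x,y,z,yaw)"""
    o=o or status.get_obs();p=np.array(o['ee_pos']);R=np.array(o['orientation'])
    out=[]
    for x,y,z,yaw in tgts:
        q=np.array([x,y,z]);Q=Rt(yaw)
        d=R.T@(q-p)*1000;rv=Ro.from_matrix(R.T@Q).as_rotvec()
        out.append([round(v,1) for v in d]+[round(v,3) for v in rv]+[grip]);p,R=q,Q
    print(str(out).replace(' ',''))
    return out
def st():
    o=status.get_obs();R=np.array(o['orientation']);print('t',o['time'],'p',np.round(o['ee_pos'],4),'yaw',round(np.degrees(np.arctan2(R[1,0],R[0,0])),1),'q6',round(np.degrees(o['q'][5]),1),'q1',round(np.degrees(o['q'][0]),1),'F',np.round(o['wrist_force'],1),'w',round(o['width'],4));return o
def lin(o,tgt,n):
    R=np.array(o['orientation']);y0=np.degrees(np.arctan2(R[1,0],R[0,0]));s=np.r_[o['ee_pos'],y0];t=np.array(tgt,float)
    return [tuple(s+(t-s)*k/n) for k in range(1,n+1)]
E
python3 - <<'E'
from h import *
o=st();rows(lin(o,(.475,-.132,.40,16),13),1,o)
E
```

```text
t 1.25 p [ 0.1754 -0.6518  0.4047] yaw -74.9 q6 -2.1 q1 -77.1 F [-0.5  0.8 -0. ] w 0.0854
[[np.float64(-32.6),np.float64(-32.6),np.float64(0.4),np.float64(0.0),np.float64(-0.0),np.float64(-0.122),1],[np.float64(-28.4),np.float64(-36.4),np.float64(0.4),np.float64(0.0),np.float64(0.0),np.float64(-0.122),1],[np.float64(-23.8),np.float64(-39.6),np.float64(0.4),np.float64(0.0),np.float64(0.0),np.float64(-0.122),1],[np.float64(-18.8),np.float64(-42.2),np.float64(0.4),np.float64(0.0),np.float64(0.0),np.float64(-0.122),1],[np.float64(-13.5),np.float64(-44.1),np.float64(0.4),np.float64(0.0),np.float64(0.0),np.float64(-0.122),1],[np.float64(-8.0),np.float64(-45.5),np.float64(0.4),np.float64(0.0),np.float64(0.0),np.float64(-0.122),1],[np.float64(-2.4),np.float64(-46.1),np.float64(0.4),np.float64(0.0),np.float64(0.0),np.float64(-0.122),1],[np.float64(3.2),np.float64(-46.0),np.float64(0.4),np.float64(0.0),np.float64(0.0),np.float64(-0.122),1],[np.float64(8.8),np.float64(-45.3),np.float64(0.4),np.float64(0.0),np.float64(0.0),np.float64(-0.122),1],[np.float64(14.2),np.float64(-43.9),np.float64(0.4),np.float64(0.0),np.float64(0.0),np.float64(-0.122),1],[np.float64(19.5),np.float64(-41.8),np.float64(0.4),np.float64(0.0),np.float64(0.0),np.float64(-0.122),1],[np.float64(24.4),np.float64(-39.2),np.float64(0.4),np.float64(0.0),np.float64(0.0),np.float64(-0.122),1],[np.float64(29.0),np.float64(-35.9),np.float64(0.4),np.float64(0.0),np.float64(0.0),np.float64(-0.122),1]]
```

Call:
jog_arm(
  plan=[
    [-33, -33, 0, 0, 0, -0.122, 1],
    [-28, -36, 0, 0, 0, -0.122, 1],
    [-24, -40, 0, 0, 0, -0.122, 1],
    [-19, -42, 0, 0, 0, -0.122, 1],
    [-14, -44, 0, 0, 0, -0.122, 1],
    [-8, -46, 0, 0, 0, -0.122, 1],
    [-2, -46, 0, 0, 0, -0.122, 1],
    [3, -46, 0, 0, 0, -0.122, 1],
    [9, -45, 0, 0, 0, -0.122, 1],
    [14, -44, 0, 0, 0, -0.122, 1],
    [20, -42, 0, 0, 0, -0.122, 1],
    [24, -39, 0, 0, 0, -0.122, 1],
    [29, -36, 0, 0, 0, -0.122, 1],
    [0, 0, 0, 0, 0, 0, 1],
  ],
)

```text
time: 3.0
ee_pos: [0.4711, -0.1092, 0.4067]
orientation: [[0.947, 0.323, 0.008], [0.323, -0.947, -0.005], [0.006, 0.008, -1.0]]
wrist_force: [0.6, -1.1, 0.2]
width: 0.0001
```

```bash
sed -i "s/round(v,1) for v/float(round(v,1)) for v/;s/round(v,3) for v/float(round(v,3)) for v/" h.py
python3 - <<'E'
from h import *
o=st();shot('wrist','w1.png')
print(landmark_of('wheel_handle','wrist')[:2],landmark_of('wheel_hub','wrist')[:2])
for l,z in(('wheel_handle',.18),('wheel_hub',.12)):
  for e in landmark_of(l,'wrist')[:2]:print(l,e['score'],atz('wrist',e['at'],z))
o=status.get_obs();rows(lin(o,(.475,-.132,.40,16),1)+lin(dict(o,ee_pos=[.475,-.132,.4],orientation=Rt(16)),(.475,-.132,.32,16),4),1,o)
E
```

```text
t 3.0 p [ 0.4711 -0.1092  0.4067] yaw 18.8 q6 -34.7 q1 -15.9 F [ 0.6 -1.1  0.2] w 0.0001
[{'at': [191.5, 258.0], 'score': 0.94}, {'at': [144.4, 447.2], 'score': 0.46}] [{'at': [176.5, 334.8], 'score': 0.68}, {'at': [191.7, 259.8], 'score': 0.19}]
wheel_handle 0.94 [ 0.46880827 -0.10425735  0.18      ]
wheel_handle 0.46 [ 0.57427637 -0.03592594  0.18      ]
wheel_hub 0.68 [ 0.53357901 -0.08760389  0.12      ]
wheel_hub 0.19 [ 0.47636936 -0.12101826  0.12      ]
[[-1.3,20.1,6.6,0.008,-0.005,0.043,1],[0.0,0.0,20.0,0.0,0.0,0.0,1],[0.0,0.0,20.0,0.0,0.0,0.0,1],[0.0,0.0,20.0,0.0,0.0,0.0,1],[0.0,0.0,20.0,0.0,0.0,0.0,1]]
```

View pics/w1.png

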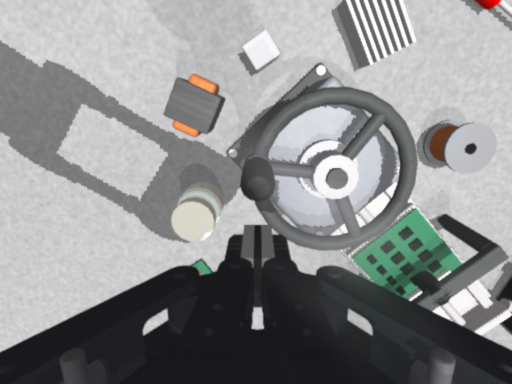

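Wrist view: the handle top is at (185,257) and the hub nut at (178,337). The position differs about 7 mm from the fixed cameras, possibly because the arm was still settling. I'll re-measure at rest.

Run:
```python
from h import *
o=st();im=shot('wrist','w2.png');st()
for l,z in(('wheel_handle',.18),('wheel_hub',.12)):
  for e in landmark_of(l,'wrist')[:1]:print(l,e['score'],e['at'],atz('wrist',e['at'],z))
cr=im.copy()
for a in range(180,220,10):
    y,x=proj('wrist',np.r_[HUB+.068*ad(a),.18]);cv2.circle(cr,(int(x+.5),int(y+.5)),1,(0,0,255),-1)
y,x=proj('wrist',np.r_[HUB,.128]);cv2.circle(cr,(int(x+.5),int(y+.5)),1,(0,255,0),-1)
cv2.imwrite('pics/w2z.png',cv2.resize(cr[80:280,200:440],None,fx=3,fy=3))
```

```text
t 3.25 p [ 0.4698 -0.1125  0.4064] yaw 18.4 q6 -34.7 q1 -16.3 F [-0.3 -0.7 -0.2] w 0.0
t 3.3 p [ 0.4698 -0.1126  0.4064] yaw 18.4 q6 -34.7 q1 -16.4 F [-0.7 -1.4  0.3] w 0.0004
wheel_handle 0.62 [188.7, 261.0] [ 0.47006311 -0.10205664  0.18      ]
wheel_hub 0.69 [137.7, 450.6] [ 0.61292533 -0.02618284  0.12      ]
```

View pics/w2z.png

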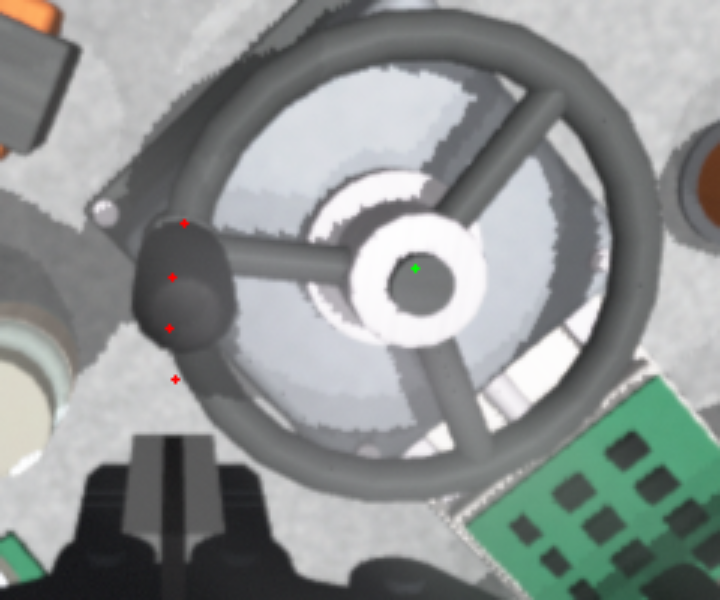

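Run:
```python
from h import *
h=atz('wrist',(174.0,340.3),.128);g=atz('wrist',(182.3,261.3),.18);d=(g-h)[:2];print(h,g,np.hypot(*d),np.degrees(np.arctan2(d[1],d[0]))%360)
print(proj('wrist',[*status.get_obs()['ee_pos'][:2],status.get_obs()['ee_pos'][2]-.173]))
```

```text
[ 0.5345651 -0.0829812  0.128    ] [ 0.46888909 -0.09773217  0.18      ] 0.06731217832391102 192.65868386338855
(np.float64(236.68970156219663), np.float64(255.67044298348407))
```

```bash
sed -i 's/HUB=.*/HUB=np.array([.533,-.0815])/' h.py
cat >> h.py <<'E'
A0=194.5
def tp(a,lag=.0225,z=.32,yawoff=180,rad=.068,off=0):
    """tool pose when handle at angle a; yawoff 180: x inward; 0: x outward; off: extra yaw"""
    p=HUB+rad*ad(a)-lag*ad(a-90);return (p[0],p[1],z,a+yawoff+off)
def unw(t,o):
    R=np.array(o['orientation']);y=np.degrees(np.arctan2(R[1,0],R[0,0]))
    return tuple(t[:3])+(y+(t[3]-y+180)%360-180,)
E
python3 - <<'E'
from h import *
o=st();t=unw(tp(A0,.037,.40),o);t2=t[:2]+(.32,t[3]);print(t)
rows([t]+lin(dict(o,ee_pos=t[:3],orientation=Rt(t[3])),t2,4),1,o)
E
```

```text
t 3.4 p [ 0.4699 -0.1126  0.4064] yaw 18.4 q6 -34.7 q1 -16.4 F [-0.2 -0.5 -1.2] w -0.0003
(np.float64(0.47643002060430306), np.float64(-0.13434730296969202), 0.4, np.float64(14.500000000000028))
[[-0.7,22.7,6.6,0.008,-0.006,0.069,1],[0.0,0.0,20.0,0.0,0.0,0.0,1],[0.0,0.0,20.0,0.0,0.0,0.0,1],[0.0,0.0,20.0,0.0,0.0,0.0,1],[0.0,0.0,20.0,0.0,0.0,0.0,1]]
```

Call:
jog_arm(
  plan=[
    [-1, 23, 6, 0.008, -0.006, 0.069, 1],
    [0, 0, 0, 0, 0, 0, 1],
    [0, 0, 20, 0, 0, 0, 1],
    [0, 0, 20, 0, 0, 0, 1],
    [0, 0, 20, 0, 0, 0, 1],
    [0, 0, 15, 0, 0, 0, 1],
    [0, 0, 0, 0, 0, 0, 1],
  ],
)

```text
time: 4.28
ee_pos: [0.475, -0.1367, 0.3251]
orientation: [[0.97, 0.245, 0.002], [0.245, -0.97, 0.001], [0.002, -0.001, -1.0]]
wrist_force: [0.1, -0.6, 1.2]
width: -0.0002
```

Run:
```python
from h import *
o=st();t=unw(tp(A0,.037,.32),o);print(t);im=shot('wrist','w3.png')
```

```text
t 4.275 p [ 0.475  -0.1367  0.3251] yaw 14.2 q6 -33.2 q1 -19.0 F [ 0.1 -0.6  1.2] w -0.0002
(np.float64(0.47643002060430306), np.float64(-0.13434730296969202), 0.32, np.float64(14.500000000000028))
```

View pics/w3.png

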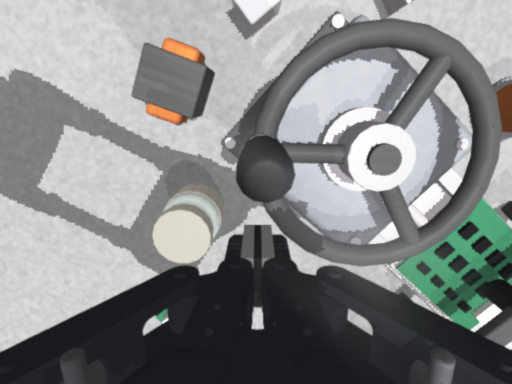

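Run:
```python
from h import *
o=st();T=[tp(A0,.028),tp(A0,.023)]+[tp(A0-5*k) for k in range(1,9)]
rows([unw(t,o) for t in T],1,o)
```

```text
t 4.325 p [ 0.4754 -0.1369  0.326 ] yaw 14.2 q6 -33.2 q1 -19.0 F [ 0.1 -0.  -0.4] w 0.0002
[[1.5,-11.2,6.0,0.0,-0.003,-0.006,1],[0.0,-5.0,0.0,0.0,0.0,0.0,1],[-1.7,-6.5,0.0,0.0,0.0,0.087,1],[-1.7,-6.0,0.0,0.0,0.0,0.087,1],[-1.7,-6.0,0.0,0.0,0.0,0.087,1],[-1.7,-6.0,0.0,0.0,0.0,0.087,1],[-1.7,-6.0,0.0,0.0,0.0,0.087,1],[-1.7,-6.0,0.0,0.0,0.0,0.087,1],[-1.7,-6.0,0.0,0.0,0.0,0.087,1],[-1.7,-6.0,0.0,0.0,0.0,0.087,1]]
```

Call:
jog_arm(
  plan=[
    [1.5, -11, 6, 0, -0.003, -0.006, 1],
    [0, -5, 0, 0, 0, 0, 1],
    [-1.7, -6.5, 0, 0, 0, 0.087, 1],
    [-1.7, -6, 0, 0, 0, 0.087, 1],
    [-1.7, -6, 0, 0, 0, 0.087, 1],
    [-1.7, -6, 0, 0, 0, 0.087, 1],
    [-1.7, -6, 0, 0, 0, 0.087, 1],
    [-1.7, -6, 0, 0, 0, 0.087, 1],
    [-1.7, -6, 0, 0, 0, 0.087, 1],
    [-1.7, -6, 0, 0, 0, 0.087, 1],
  ],
)

```text
time: 5.58
ee_pos: [0.462, -0.07, 0.3235]
orientation: [[0.896, -0.444, 0.007], [-0.444, -0.896, -0.01], [0.01, 0.006, -1.0]]
wrist_force: [-1.4, -1.6, -2.5]
width: 0.0003
```

```bash
cat >> h.py <<'E'
def where(o,yawoff=180):
    R=np.array(o['orientation']);y=np.degrees(np.arctan2(R[1,0],R[0,0]));v=np.array(o['ee_pos'])[:2]-HUB
    r=np.hypot(*v);a=np.degrees(np.arctan2(v[1],v[0]))
    print('toolrad %.4f toolang %.1f handle by pos %.1f by yaw %.1f'%(r,a%360,(a-18.3)%360,(y-yawoff)%360))
E
python3 - <<'E'
from h import *
o=st();where(o);im=shot('wrist','w4.png')
E
```

```text
t 5.575 p [ 0.462  -0.07    0.3235] yaw -26.3 q6 15.1 q1 -11.5 F [-1.4 -1.6 -2.5] w 0.0003
toolrad 0.0719 toolang 170.8 handle by pos 152.5 by yaw 153.7
```

View pics/w4.png

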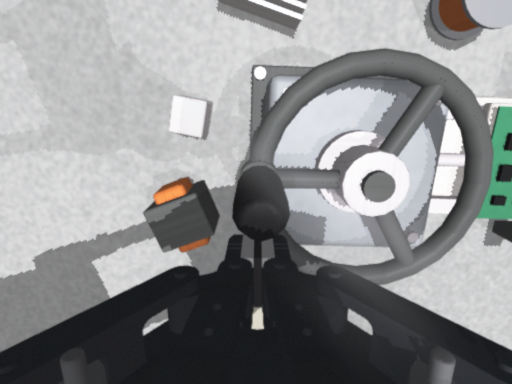

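The handle is in contact and centred on the fingertips. I'll keep going round.

Run:
```python
from h import *
o=st();T=[tp(153.5-5*k) for k in range(1,21)]
rows([unw(t,o) for t in T[:3]],1,o)
```

```text
t 5.625 p [ 0.4621 -0.0694  0.3236] yaw -26.5 q6 15.3 q1 -11.4 F [ 1.3 -0.6 -0.4] w 0.0001
[[-0.8,-4.3,3.5,0.005,-0.01,0.087,1],[-1.7,-6.0,0.0,0.0,0.0,0.087,1],[-1.7,-6.0,0.0,0.0,0.0,0.087,1]]
```

Call:
jog_arm(
  plan=[
    [-1, -5, 3.5, 0.005, -0.01, 0.087, 1],
    [-1.7, -6, 0, 0, 0, 0.087, 1],
    [-1.7, -6, 0, 0, 0, 0.087, 1],
    [-1.7, -6, 0, 0, 0, 0.087, 1],
    [-1.7, -6, 0, 0, 0, 0.087, 1],
    [-1.7, -6, 0, 0, 0, 0.087, 1],
    [-1.7, -6, 0, 0, 0, 0.087, 1],
    [-1.7, -6, 0, 0, 0, 0.087, 1],
    [-1.7, -6, 0, 0, 0, 0.087, 1],
    [-1.7, -6, 0, 0, 0, 0.087, 1],
  ],
)

```text
time: 6.88
ee_pos: [0.4928, -0.0178, 0.3212]
orientation: [[0.227, -0.974, -0.006], [-0.974, -0.227, -0.006], [0.004, 0.008, -1.0]]
wrist_force: [-2.2, -0.9, 0.8]
width: 0.0002
```

Run:
```python
from h import *
o=st();where(o);print(np.round(o['orientation'],3))
T=[tp(153.5-50-5*k) for k in range(1,4)]
rows([unw(t,o) for t in T[:3]],1,o)
```

```text
t 6.875 p [ 0.4928 -0.0178  0.3212] yaw -76.9 q6 72.2 q1 -4.8 F [-2.2 -0.9  0.8] w 0.0002
toolrad 0.0753 toolang 122.3 handle by pos 104.0 by yaw 103.1
[[ 0.227 -0.974 -0.006]
 [-0.974 -0.227 -0.006]
 [ 0.004  0.008 -1.   ]]
[[1.6,-7.8,1.2,0.007,-0.005,0.081,1],[-1.7,-6.0,0.0,0.0,0.0,0.087,1],[-1.7,-6.0,0.0,0.0,0.0,0.087,1]]
```

Call:
jog_arm(
  plan=[
    [1.6, -7, 1.2, 0.007, -0.005, 0.083, 1],
    [-1.4, -6, 0, 0, 0, 0.087, 1],
    [-1.4, -6, 0, 0, 0, 0.087, 1],
    [-1.4, -6, 0, 0, 0, 0.087, 1],
    [-1.4, -6, 0, 0, 0, 0.087, 1],
    [-1.4, -6, 0, 0, 0, 0.087, 1],
    [-1.4, -6, 0, 0, 0, 0.087, 1],
    [-1.4, -6, 0, 0, 0, 0.087, 1],
    [-1.4, -6, 0, 0, 0, 0.087, 1],
  ],
)

```text
time: 8.0
ee_pos: [0.5455, -0.0101, 0.3204]
orientation: [[-0.53, -0.848, -0.012], [-0.848, 0.53, 0.005], [0.002, 0.012, -1.0]]
wrist_force: [-1.7, 1.1, -0.2]
width: 0.0002
```

Run:
```python
from h import *
o=st();where(o)
T=[tp(58.5-5*k) for k in range(1,4)]
rows([unw(t,o) for t in T[:3]],1,o);shot('wrist','w5.png');shot('side','s5.png');
im=np.hstack([cv2.imread('pics/w5.png')[::2,::2],cv2.imread('pics/s5.png')[150:342,150:406]]);cv2.imwrite('pics/c5.png',im)
```

```text
t 8.0 p [ 0.5455 -0.0101  0.3204] yaw -122.0 q6 118.2 q1 -3.7 F [-1.7  1.1 -0.2] w 0.0002
toolrad 0.0725 toolang 80.1 handle by pos 61.8 by yaw 58.0
[[-2.3,-10.2,0.3,0.012,-0.003,0.078,1],[-1.7,-6.0,0.0,0.0,0.0,0.087,1],[-1.7,-6.0,0.0,0.0,0.0,0.087,1]]
```

View pics/c5.png

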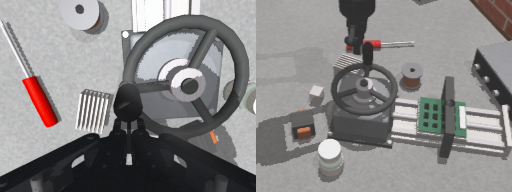

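Run:
```python
from h import *
o=st();where(o)
T=[]
for a in (55,50,45,40,35,30,25,21):
    T.append(tp(a,off=max(0,38-a)))
rows([unw(t,o) for t in T],1,o)
```

```text
t 8.1 p [ 0.546  -0.0103  0.3205] yaw -121.9 q6 118.0 q1 -3.8 F [-0.9 -0.1 -0.5] w -0.0001
toolrad 0.0724 toolang 79.6 handle by pos 61.3 by yaw 58.1
[[-1.8,-7.8,0.5,0.011,-0.002,0.054,1],[-1.7,-6.0,0.0,0.0,0.0,0.087,1],[-1.7,-6.0,0.0,0.0,0.0,0.087,1],[-1.7,-6.0,0.0,0.0,0.0,0.087,1],[-1.7,-6.0,0.0,0.0,0.0,0.035,1],[-1.4,-6.1,0.0,0.0,0.0,0.0,1],[-0.8,-6.2,0.0,0.0,0.0,0.0,1],[-0.3,-5.0,0.0,0.0,0.0,0.0,1]]
```

Call:
jog_arm(
  plan=[
    [-1.8, -8, 0.5, 0.011, -0.002, 0.054, 1],
    [-1.6, -6, 0, 0, 0, 0.087, 1],
    [-1.6, -6, 0, 0, 0, 0.087, 1],
    [-1.6, -6, 0, 0, 0, 0.087, 1],
    [-1.6, -6, 0, 0, 0, 0.035, 1],
    [-1.4, -6, 0, 0, 0, 0, 1],
    [-0.8, -6, 0, 0, 0, 0, 1],
    [-0.3, -5, 0, 0, 0, 0, 1],
    [0, -2, 0, 0, 0, 0, 1],
    [0, 0, 0, 0, 0, 0, 1],
  ],
)

```text
time: 9.35
ee_pos: [0.5889, -0.0365, 0.3203]
orientation: [[-0.782, -0.623, -0.004], [-0.623, 0.782, 0.003], [0.001, 0.005, -1.0]]
wrist_force: [-1.0, 1.2, 0.2]
width: -0.0003
```

Run:
```python
from h import *
o=st();where(o)
shot('wrist','w6.png');shot('side','s6.png');shot('top','t6.png')
im=np.hstack([cv2.imread('pics/w6.png')[::1,100:400],cv2.resize(cv2.imread('pics/s6.png')[170:298,180:308],(384,384))]);cv2.imwrite('pics/c6.png',im)
```

```text
t 9.35 p [ 0.5889 -0.0365  0.3203] yaw -141.4 q6 135.3 q1 -6.0 F [-1.   1.2  0.2] w -0.0003
toolrad 0.0717 toolang 38.9 handle by pos 20.6 by yaw 38.6
```

View pics/c6.png

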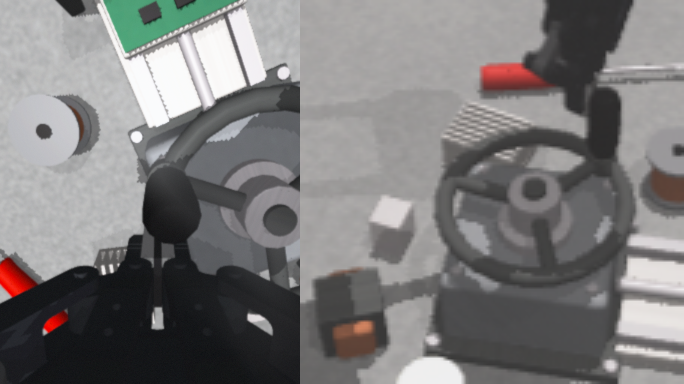

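Run:
```python
from h import *
o=st()
t=tp(20,.040,.32,0);up=t[:2]+(.395,t[3])
y0=-141.4; b=(tp(20.6,.040)[0],tp(20.6,.040)[1],.32,y0)
T=[b,b[:2]+(.36,y0),b[:2]+(.40,y0)]
n=17
for k in range(1,n+1):T.append((up[0],up[1],.40,y0+(20-y0)*k/n))
rows(T,1,o)
```

```text
t 9.5 p [ 0.5888 -0.0364  0.3204] yaw -141.4 q6 135.4 q1 -6.0 F [ 0.1 -0.1 -1.1] w -0.0002
[[-5.3,16.6,0.5,0.005,-0.001,-0.001,1],[0.0,0.0,-40.0,0.0,0.0,0.0,1],[0.0,0.0,-40.0,0.0,0.0,0.0,1],[-0.2,-0.8,0.0,0.0,0.0,-0.166,1],[0.0,0.0,0.0,0.0,0.0,-0.166,1],[0.0,0.0,0.0,0.0,0.0,-0.166,1],[0.0,0.0,0.0,0.0,0.0,-0.166,1],[0.0,0.0,0.0,0.0,0.0,-0.166,1],[0.0,0.0,0.0,0.0,0.0,-0.166,1],[0.0,0.0,0.0,0.0,0.0,-0.166,1],[0.0,0.0,0.0,0.0,0.0,-0.166,1],[0.0,0.0,0.0,0.0,0.0,-0.166,1],[0.0,0.0,0.0,0.0,0.0,-0.166,1],[0.0,0.0,0.0,0.0,0.0,-0.166,1],[0.0,0.0,0.0,0.0,0.0,-0.166,1],[0.0,0.0,0.0,0.0,0.0,-0.166,1],[0.0,0.0,0.0,0.0,0.0,-0.166,1],[0.0,0.0,0.0,0.0,0.0,-0.166,1],[0.0,0.0,0.0,0.0,0.0,-0.166,1],[0.0,0.0,0.0,0.0,0.0,-0.166,1]]
```

Call:
jog_arm(
  plan=[
    [-5, 17, 0, 0, 0, 0, 1],
    [0, 0, -40, 0, 0, 0, 1],
    [0, 0, -40, 0, 0, 0, 1],
    [0, 0, 0, 0, 0, -0.166, 1],
    [0, 0, 0, 0, 0, -0.166, 1],
    [0, 0, 0, 0, 0, -0.166, 1],
    [0, 0, 0, 0, 0, -0.166, 1],
    [0, 0, 0, 0, 0, -0.166, 1],
    [0, 0, 0, 0, 0, -0.166, 1],
    [0, 0, 0, 0, 0, -0.166, 1],
    [0, 0, 0, 0, 0, -0.166, 1],
    [0, 0, 0, 0, 0, -0.166, 1],
    [0, 0, 0, 0, 0, -0.166, 1],
    [0, 0, 0, 0, 0, -0.166, 1],
    [0, 0, 0, 0, 0, -0.166, 1],
    [0, 0, 0, 0, 0, -0.166, 1],
    [0, 0, 0, 0, 0, -0.166, 1],
    [0, 0, 0, 0, 0, -0.166, 1],
    [0, 0, 0, 0, 0, -0.166, 1],
    [0, 0, 0, 0, 0, -0.166, 1],
  ],
)

```text
time: 12.0
ee_pos: [0.5745, -0.0006, 0.4075]
orientation: [[0.896, 0.444, 0.008], [0.444, -0.896, 0.004], [0.009, 0.0, -1.0]]
wrist_force: [0.3, -0.4, 0.2]
width: -0.0004
```

Run:
```python
from h import *
o=st();where(o,0);im=shot('wrist','w7.png');
for e in landmark_of('wheel_handle','wrist')[:1]:
  g=atz('wrist',e['at'],.18);d=g[:2]-HUB;print(e,g,np.hypot(*d),np.degrees(np.arctan2(d[1],d[0])))
o=st();t=tp(20,.040,.32,0)
rows([t[:2]+(.395,20)]+[t[:2]+(z,20) for z in(.37,.345,.32)],1,o)
```

```text
t 12.0 p [ 0.5745 -0.0006  0.4075] yaw 26.4 q6 -29.1 q1 -2.6 F [ 0.3 -0.4  0.2] w -0.0004
toolrad 0.0909 toolang 62.9 handle by pos 44.6 by yaw 26.4
t 12.1 p [ 0.5745 -0.0007  0.4075] yaw 26.1 q6 -28.8 q1 -2.6 F [-0.3 -0.6 -0.5] w -0.0001
[[-1.1,21.8,12.5,-0.0,-0.009,0.106,1],[0.0,0.0,25.0,0.0,0.0,0.0,1],[0.0,0.0,25.0,0.0,0.0,0.0,1],[0.0,0.0,25.0,0.0,0.0,0.0,1]]
```

View pics/w7.png

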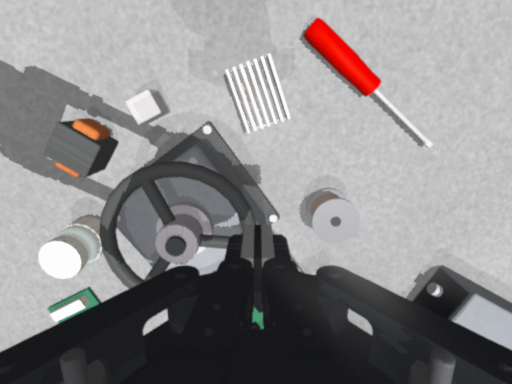

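Call:
jog_arm(
  plan=[
    [-1, 20, 8, 0, -0.009, 0.106, 1],
    [0, 0, 0, 0, 0, 0, 1],
    [0, 0, 25, 0, 0, 0, 1],
    [0, 0, 25, 0, 0, 0, 1],
    [0, 0, 25, 0, 0, 0, 1],
    [0, 0, 3, 0, 0, 0, 1],
  ],
)

```text
time: 12.85
ee_pos: [0.5819, -0.0148, 0.3228]
orientation: [[0.942, 0.335, 0.005], [0.335, -0.942, 0.002], [0.005, -0.001, -1.0]]
wrist_force: [-0.6, 0.6, -0.1]
width: 0.0
```

Run:
```python
from h import *
o=st();where(o,0);im=shot('side','s8.png');t=shot('top','t8.png')
for n in('side','top'):
 for e in landmark_of('wheel_handle',n)[:2]:
  g=atz(n,e['at'],.18);d=g[:2]-HUB;print(n,e,g,np.hypot(*d),np.degrees(np.arctan2(d[1],d[0])))
cv2.imwrite('pics/c8.png',np.hstack([cv2.resize(im[170:298,180:308],(384,384),interpolation=3),cv2.resize(t[140:268,240:368],(384,384),interpolation=3)]))
o=st()
rows([tp(20,.03,.32,0),tp(20,.024,.32,0)]+[tp(20-5*k,yawoff=0) for k in range(1,4)],1,o)
```

```text
t 12.85 p [ 0.5819 -0.0148  0.3228] yaw 19.5 q6 -23.6 q1 -4.0 F [-0.6  0.6 -0.1] w 0.0
toolrad 0.0827 toolang 53.7 handle by pos 35.4 by yaw 19.5
t 13.05 p [ 0.5836 -0.0154  0.3262] yaw 19.5 q6 -23.6 q1 -4.0 F [0.6 0.4 0.7] w -0.0002
[[-2.1,14.8,6.2,0.002,-0.011,-0.008,1],[-0.0,6.0,0.0,0.0,0.0,0.0,1],[1.7,7.5,0.0,0.0,0.0,0.087,1],[1.7,6.0,0.0,0.0,0.0,0.087,1],[1.7,6.0,0.0,0.0,0.0,0.087,1]]
```

View pics/c8.png

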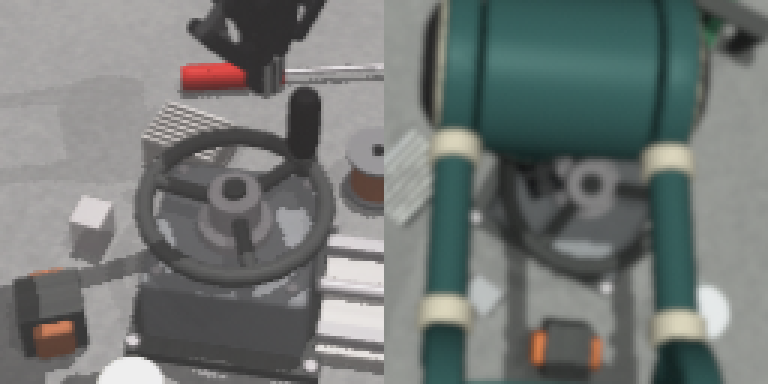

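Call:
jog_arm(
  plan=[
    [-2, 14, 5, 0.002, -0.01, -0.008, 1],
    [0, 6, 0, 0, 0, 0, 1],
    [1.6, 7, 0, 0, 0, 0.084, 1],
    [1.6, 6, 0, 0, 0, 0.084, 1],
    [1.6, 6, 0, 0, 0, 0.084, 1],
    [1.6, 6, 0, 0, 0, 0.084, 1],
    [1.6, 6, 0, 0, 0, 0.084, 1],
    [1.6, 6, 0, 0, 0, 0.084, 1],
  ],
)

```text
time: 14.05
ee_pos: [0.6054, -0.0733, 0.3235]
orientation: [[0.985, -0.174, 0.004], [-0.174, -0.985, 0.006], [0.003, -0.007, -1.0]]
wrist_force: [-0.0, 1.8, -1.3]
width: -0.0
```

```bash
cat >> h.py <<'E'
def look(f):
    im=shot('side',f)
    s=im.copy()
    for a in range(0,360,30):
        y,x=proj('side',np.r_[HUB+.068*ad(a),.18]);cv2.circle(s,(int(x+.5),int(y+.5)),0,(0,0,255) if a else (0,255,0),-1)
    cv2.imwrite('pics/z'+f,cv2.resize(s[160:300,180:320],(560,560),interpolation=cv2.INTER_NEAREST))
E
python3 - <<'E'
from h import *
o=st();where(o,0);look('s9.png')
o=st()
rows([tp(-10-5*k,yawoff=0,off=1) for k in range(1,4)],1,o)
E
```

```text
t 14.05 p [ 0.6054 -0.0733  0.3235] yaw -10.0 q6 0.5 q1 -9.4 F [-0.   1.8 -1.3] w -0.0
toolrad 0.0728 toolang 6.5 handle by pos 348.2 by yaw 350.0
t 14.1 p [ 0.6055 -0.074   0.3236] yaw -10.2 q6 0.6 q1 -9.4 F [ 1.  -0.4 -0.8] w -0.0001
[[-0.4,3.5,3.6,-0.006,-0.003,0.067,1],[1.6,6.0,0.0,0.0,0.0,0.087,1],[1.6,6.0,0.0,0.0,0.0,0.087,1]]
```

View pics/zs9.png

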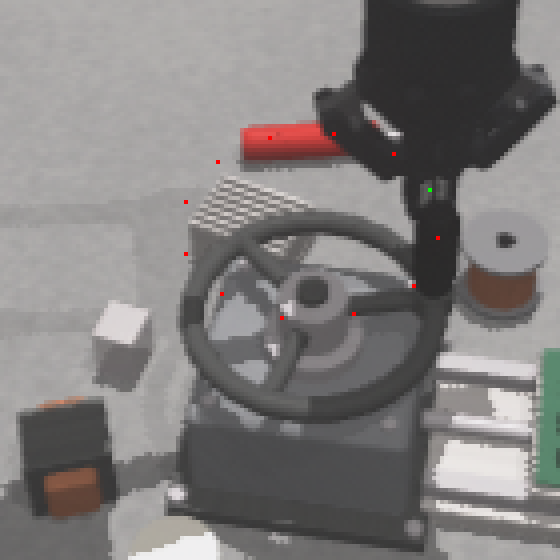

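Call:
jog_arm(
  plan=[
    [0, 5, 3, -0.006, -0.003, 0.08, 1],
    [1.6, 6, 0, 0, 0, 0.086, 1],
    [1.6, 6, 0, 0, 0, 0.086, 1],
    [1.6, 6, 0, 0, 0, 0.086, 1],
    [1.6, 6, 0, 0, 0, 0.086, 1],
    [1.6, 6, 0, 0, 0, 0.086, 1],
    [1.6, 6, 0, 0, 0, 0.086, 1],
    [1.6, 6, 0, 0, 0, 0.086, 1],
    [1.6, 6, 0, 0, 0, 0.086, 1],
    [1.6, 6, 0, 0, 0, 0.086, 1],
  ],
)

```text
time: 15.35
ee_pos: [0.5887, -0.133, 0.3221]
orientation: [[0.495, -0.869, 0.009], [-0.869, -0.495, 0.007], [-0.002, -0.011, -1.0]]
wrist_force: [1.2, 1.6, -1.5]
width: 0.0002
```

Run:
```python
from h import *
o=st();where(o,0);look('s10.png')
o=st()
rows([tp(-60-5*k,yawoff=0,off=2) for k in range(1,4)],1,o)
```

```text
t 15.35 p [ 0.5887 -0.133   0.3221] yaw -60.3 q6 44.8 q1 -15.3 F [ 1.2  1.6 -1.5] w 0.0002
toolrad 0.0759 toolang 317.2 handle by pos 298.9 by yaw 299.7
t 15.4 p [ 0.5882 -0.1336  0.3221] yaw -60.5 q6 44.9 q1 -15.3 F [ 0.6 -0.3  0.1] w -0.0001
[[-3.0,5.3,2.1,-0.01,0.002,0.044,1],[1.5,6.1,0.0,0.0,0.0,0.087,1],[1.5,6.1,0.0,0.0,0.0,0.087,1]]
```

View pics/zs10.png

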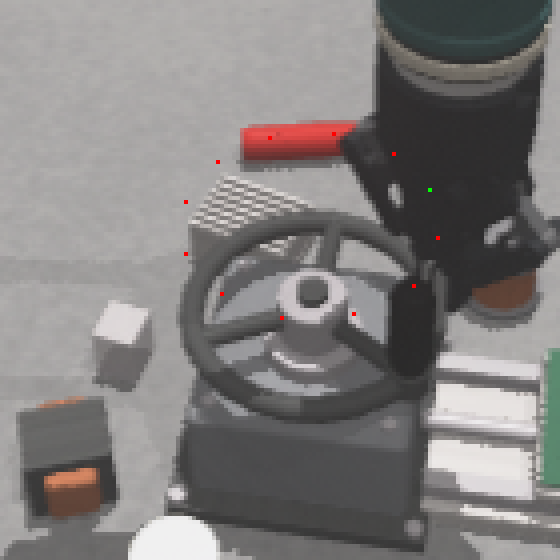

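Call:
jog_arm(
  plan=[
    [-2.5, 5.5, 2, -0.01, 0.002, 0.06, 1],
    [1.3, 6, 0, 0, 0, 0.082, 1],
    [1.3, 6, 0, 0, 0, 0.082, 1],
    [1.3, 6, 0, 0, 0, 0.082, 1],
    [1.3, 6, 0, 0, 0, 0.082, 1],
    [1.3, 6, 0, 0, 0, 0.082, 1],
    [1.3, 6, 0, 0, 0, 0.082, 1],
    [1.3, 6, 0, 0, 0, 0.082, 1],
    [1.3, 6, 0, 0, 0, 0.082, 1],
    [1.3, 6, 0, 0, 0, 0.082, 1],
  ],
)

```text
time: 16.65
ee_pos: [0.5355, -0.1557, 0.3243]
orientation: [[-0.286, -0.958, 0.019], [-0.958, 0.286, -0.002], [-0.003, -0.019, -1.0]]
wrist_force: [1.3, 0.5, -1.0]
width: 0.0002
```

Run:
```python
from h import *
o=st();where(o,0);look('s11.png')
o=st()
rows([tp(-108-5*k,yawoff=0,off=4) for k in range(1,8)],1,o)
```

```text
t 16.65 p [ 0.5355 -0.1557  0.3243] yaw -106.6 q6 87.7 q1 -18.8 F [ 1.3  0.5 -1. ] w 0.0002
toolrad 0.0742 toolang 271.9 handle by pos 253.6 by yaw 253.4
t 16.7 p [ 0.5348 -0.1557  0.3243] yaw -106.8 q6 87.8 q1 -18.9 F [0.  0.2 0.5] w -0.0
[[-0.4,8.2,4.1,-0.018,0.003,0.039,1],[1.3,6.1,0.0,0.0,0.0,0.087,1],[1.3,6.1,0.0,0.0,0.0,0.087,1],[1.3,6.1,0.0,0.0,0.0,0.087,1],[1.3,6.1,0.0,0.0,0.0,0.087,1],[1.3,6.1,0.0,0.0,0.0,0.087,1],[1.3,6.1,0.0,0.0,0.0,0.087,1]]
```

View pics/zs11.png

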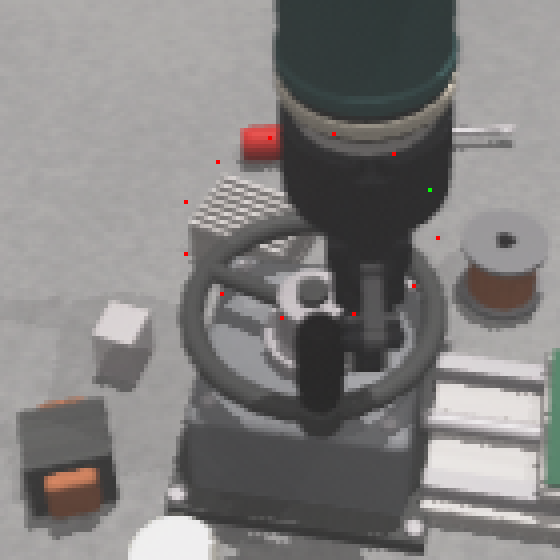

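Call:
jog_arm(
  plan=[
    [0, 6, 3.5, -0.018, 0.003, 0.06, 1],
    [1.3, 6, 0, 0, 0, 0.08, 1],
    [1.3, 6, 0, 0, 0, 0.08, 1],
    [1.3, 6, 0, 0, 0, 0.08, 1],
    [1.3, 6, 0, 0, 0, 0.08, 1],
    [1.3, 6, 0, 0, 0, 0.08, 1],
    [1.3, 6, 0, 0, 0, 0.08, 1],
    [1.3, 5, 0, 0, 0, 0.07, 1],
    [1, 3, 0, 0, 0, 0.04, 1],
  ],
)

```text
time: 17.82
ee_pos: [0.4913, -0.1417, 0.3251]
orientation: [[-0.806, -0.592, 0.015], [-0.592, 0.806, -0.009], [-0.007, -0.016, -1.0]]
wrist_force: [2.0, -1.2, -0.8]
width: -0.0
```

Run:
```python
from h import *
o=st();where(o,0);im=shot('side','s12.png')
s0=cv2.imread('pics/side0.png')
cv2.imwrite('pics/c12.png',np.hstack([cv2.resize(i[190:290,190:290],(400,400),interpolation=3) for i in(s0,im)]))
o=st()
rows([tp(-150-3*k,yawoff=0,off=6) for k in range(1,7)],1,o)
```

```text
t 17.825 p [ 0.4913 -0.1417  0.3251] yaw -143.7 q6 125.0 q1 -18.8 F [ 2.  -1.2 -0.8] w -0.0
toolrad 0.0732 toolang 235.3 handle by pos 217.0 by yaw 216.3
t 17.875 p [ 0.4911 -0.1415  0.3251] yaw -143.8 q6 125.1 q1 -18.8 F [ 1.1 -0.7  0.2] w -0.0
[[1.5,12.4,4.9,-0.016,0.007,0.056,1],[0.7,3.7,0.0,0.0,0.0,0.052,1],[0.7,3.7,0.0,0.0,0.0,0.052,1],[0.7,3.7,0.0,0.0,0.0,0.052,1],[0.7,3.7,0.0,0.0,0.0,0.052,1],[0.7,3.7,0.0,0.0,0.0,0.052,1]]
```

View pics/c12.png

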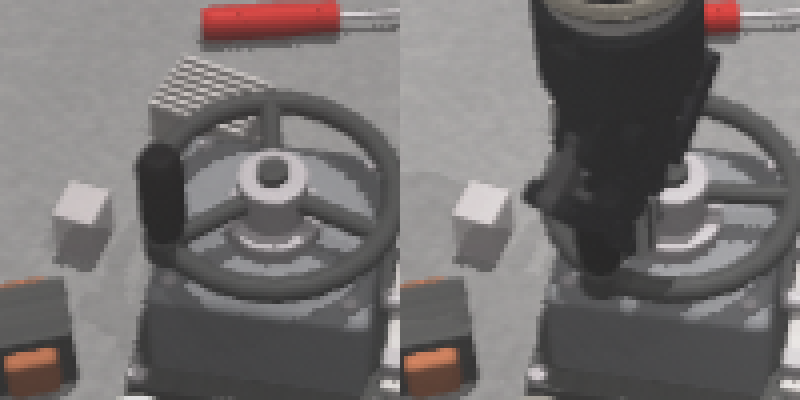

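Call:
jog_arm(
  plan=[
    [0.5, 5, 3, -0.016, 0.007, 0.05, 1],
    [0.9, 5, 0, 0, 0, 0.06, 1],
    [0.9, 4, 0, 0, 0, 0.05, 1],
    [0.7, 3, 0, 0, 0, 0.04, 1],
    [0.5, 2, 0, 0, 0, 0.02, 1],
  ],
)

```text
time: 18.5
ee_pos: [0.4799, -0.1295, 0.3243]
orientation: [[-0.913, -0.407, 0.005], [-0.407, 0.913, -0.005], [-0.002, -0.007, -1.0]]
wrist_force: [1.4, -1.6, -0.7]
width: 0.0001
```

Run:
```python
from h import *
o=st();where(o,0);im=shot('side','s13.png')
s0=cv2.imread('pics/side0.png')
cv2.imwrite('pics/c13.png',np.hstack([cv2.resize(i[190:290,190:290],(400,400),interpolation=3) for i in(s0,im)]))
```

```text
t 18.5 p [ 0.4799 -0.1295  0.3243] yaw -156.0 q6 138.2 q1 -17.9 F [ 1.4 -1.6 -0.7] w 0.0001
toolrad 0.0716 toolang 222.1 handle by pos 203.8 by yaw 204.0
```

View pics/c13.png

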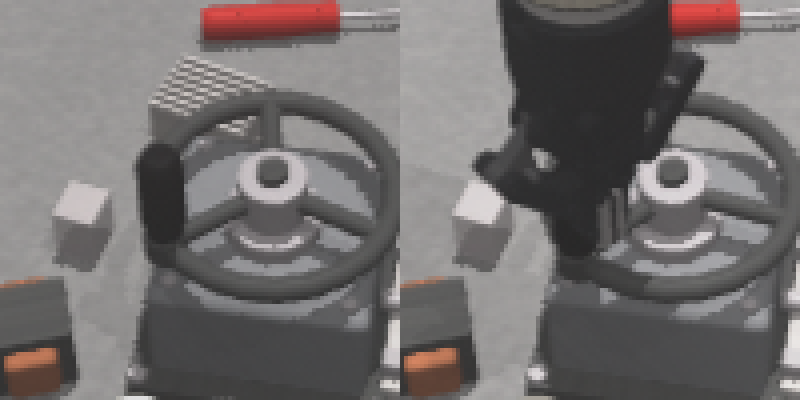

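Call:
jog_arm(
  plan=[
    [0.5, 3, 2, 0, 0, 0.02, 1],
    [0.6, 3, 0, 0, 0, 0.02, 1],
    [0.4, 2, 0, 0, 0, 0.02, 1],
    [0.2, 1, 0, 0, 0, 0, 1],
    [0, 0, 0, 0, 0, 0, 1],
  ],
)

```text
time: 19.18
ee_pos: [0.475, -0.1216, 0.3228]
orientation: [[-0.937, -0.35, 0.006], [-0.35, 0.937, -0.006], [-0.004, -0.008, -1.0]]
wrist_force: [0.4, -1.1, -0.4]
width: -0.0002
```

Run:
```python
from h import *
o=st();where(o,0);im=shot('side','s14.png')
s0=cv2.imread('pics/side0.png')
cv2.imwrite('pics/c14.png',np.hstack([cv2.resize(i[190:290,190:290],(400,400),interpolation=3) for i in(s0,im)]))
```

```text
t 19.175 p [ 0.475  -0.1216  0.3228] yaw -159.5 q6 142.4 q1 -17.2 F [ 0.4 -1.1 -0.4] w -0.0002
toolrad 0.0705 toolang 214.6 handle by pos 196.3 by yaw 200.5
```

View pics/c14.png

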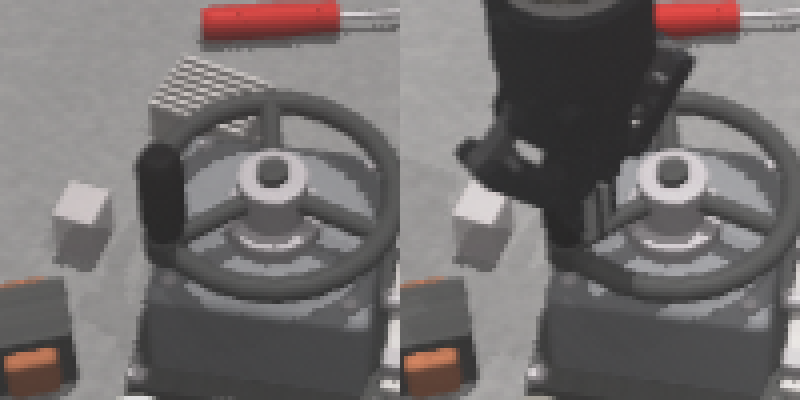

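Call:
jog_arm(
  plan=[
    [0, -10, 0, 0, 0, 0, 1],
    [0, -15, 0, 0, 0, 0, 1],
    [0, 0, -40, 0, 0, 0, 1],
    [0, 0, -40, 0, 0, 0, 1],
    [0, -50, -10, 0, 0, 0, 1],
    [0, -50, 0, 0, 0, 0, 1],
    [0, -50, 0, 0, 0, 0, 1],
    [0, 0, 0, 0, 0, 0, 1],
    [0, 0, 0, 0, 0, 0, 1],
  ],
)

```text
time: 20.35
ee_pos: [0.5382, -0.296, 0.415]
orientation: [[-0.937, -0.348, 0.003], [-0.348, 0.937, -0.003], [-0.002, -0.004, -1.0]]
wrist_force: [-0.4, -0.9, -0.6]
width: 0.0001
```

Run:
```python
from h import *
o=st();im=shot('side','s15.png')
for e in landmark_of('wheel_handle','side')[:1]:print(e,atz('side',e['at'],.18))
s0=cv2.imread('pics/side0.png')
for r in ((190,230),(215,245)): pass
tm=s0[218:255,222:240]
r=cv2.matchTemplate(im,tm,cv2.TM_CCOEFF_NORMED);print(cv2.minMaxLoc(r))
cv2.imwrite('pics/c15.png',np.hstack([cv2.resize(i[190:290,190:290],(400,400),interpolation=3) for i in(s0,im)]))
```

```text
t 20.35 p [ 0.5382 -0.296   0.415 ] yaw -159.6 q6 128.5 q1 -31.1 F [-0.4 -0.9 -0.6] w 0.0001
{'at': [225.8, 232.6], 'score': 0.85} [ 0.47544692 -0.09466752  0.18      ]
(-0.7071882486343384, 0.9505326747894287, (70, 258), (222, 218))
```

View pics/c15.png

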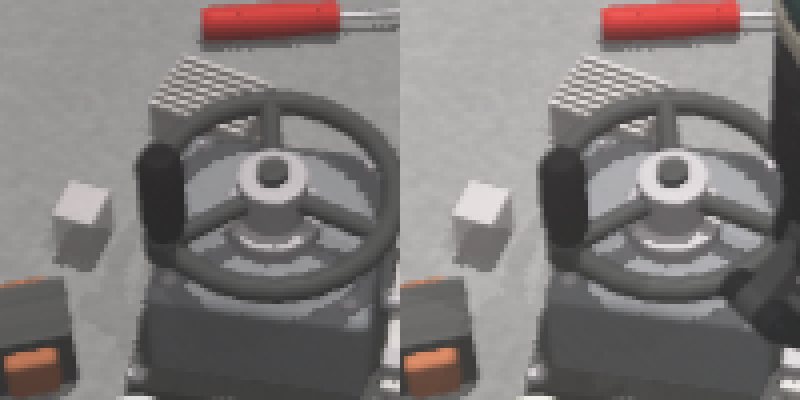

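The handle has landed within about 1 pixel (roughly 3 mm) of where it started. The bystanders in this view haven't moved and the arm is clear, so I'm handing in.

Run:
```python
from h import *
print(workorder.close_job());st()
```

```text
the job is handed in; nothing more can be done
None
the job is handed in; nothing more can be done
```

I pushed the hand wheel clockwise through one full turn by its handle and handed the job in at about 20 s. The gripper stayed shut throughout, so the handle was never gripped. I did it in two strokes: about 174° first, then a lift-off to turn the wrist back, then the remainder.

**Handle position:** in the last side view the handle is within about 1 pixel of its starting picture (roughly 3 mm; the limit is 16 mm). By the arm's position, the second stroke ended about 2° short of the start angle.

**Forces:** each reading I took while pushing was about 3 N or less, and the readings were near zero after I let go. The arm then stood clear, beside and above the indexer.

**Bystanders:** the heat sink, relay, transformer and screwdriver are where they were in the final side view. I did not check the jar, spool and spare board in a final picture, but the fingertips stayed well above their height.

**Disagreements:** the wrist camera and the fixed cameras differed by a few millimetres on the hub and by about 3° on the handle, so I used values in between. In the last check, the network's handle position was about 6–9 mm off that value. I relied on the direct comparison with the starting picture instead.

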